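# Shut and latch the bowl carrier

## Task

Close the blue bowl carrier for transport: first slide its grey lid shut, then swing the latch's steel loop over so that its bar drops behind the keeper on the lid, and finally press the red lever all the way down until it snaps over centre and stays, with the loop holding the lid tight. Leave the timer, the cup and the shaker where they are.

Things in the scene. Friction and masses are not known exactly. Their poses are not given: they have to be found in the camera images.
- carrier: Blue carrier box fixed to the worktop, 250 mm long (its x) by 220 mm wide (its y). Origin: centre of its underside; x points from the latch end to the lid end, z up. Top at z = 110 mm: fixed deck (x < 10 mm) and level with it the sliding lid, with guide rails 6 mm high at y = +-103 mm. On the middle line (y = 0), along +x: red lever, keeper on the lid, black lip on the lid.
- lid (a joint): How far the grey lid stands open, m: 0 fully shut, 0.09 limit. It slides along the carrier's x (opening to +x), with 3 N of friction, and stays where it is left. The lid, keeper and lip all move together.
- lid_lip (a point): Centre of the outer (+x) face of the black lip on top of the lid, 9 mm above the lid's top; the lip is 120 mm wide along y, 10 mm thick and stands 17 mm up. Pushing this face along the carrier's -x shuts the lid.
- keeper (a point): Point on the lid where the bar lies when hooked, 10 mm above the lid's top. The keeper is a steel hook 44 mm wide: a 6 mm post on the -x side of this point, and at its top a nose (underside 13, top 17.5 mm above the lid) that reaches 2.6 mm past the point towards +x. The bar must come down on the +x side of the nose and is then drawn in under it.
- lever_pivot (a point): Fixed pivot of the red lever, 20 mm above the deck, axis along the carrier's y.
- lever (a joint): Lever angle, rad: 0 latched (flat over the deck, pointing to the carrier's -x), pi/2 upright, 2.6 limit (leaning towards the keeper, +x). Starts at 2.1 to 2.55. Friction (0.03 N m) holds it where it is left. With the loop hooked it needs about 0.13 N m at an angle of 0.9 to 0.6, passes its dead centre at about 0.4, then snaps to 0 and stays; left short of that it does not close.
- lever_tip (a point): Free end of the lever, middle of its thickness, 80 mm from the pivot. The red handle is 36 mm wide and 7 mm thick.
- loop (a joint): Loop angle relative to the lever, rad. The sum lever + loop is 0 when the loop is level and points to the carrier's +x, -pi/2 when upright, less when it leans back towards -x, about 0.4 when its bar lies on the lid. It swings freely and drops by its own weight; a stop (loop = -4.4) lets it lean back at the start.
- loop_bar (a point): Middle of the loop's end bar: round steel, 6 mm thick, 62 mm long along y, 85 mm from the loop's pin, joined to it by a round wire at each side (56 mm apart, outside the lever's width). With the lever at 2.1 or more and the lid shut, the bar, swung over and dropped, falls clear beyond the keeper's nose.
- loop_stretch (a joint): Stretch of the sprung loop along its length, m: 0 when slack, about 0.002 when hooked and latched (9 N per mm).
- kitchen_timer: White kitchen timer 62x62x20 mm lying on the worktop, loose; origin under its centre.
- steel_cup_a: Small steel cup, 68 mm wide, 59 mm high, loose; origin under its centre.
- flour_shaker: Steel shaker, 69 mm wide, 102 mm high, loose; origin under its centre.
- loop_pin (a point): The loop's pin on the lever (axis along the carrier's y), 18 mm from the lever's pivot; it turns with the lever. With the lever at 0 it lies 17.4 mm to -x and 4.6 mm below the pivot (0.26 rad below the lever's line).

How it is judged:
By the outcome, as a careful person would: the job done as asked, in the order asked, and still so for the second after the job is handed in, with the robot touching nothing.
It also fails if it takes over 61 s, if anything falls off the work surface, if the arm or the gripper's body presses on something with over 40 N, if the wrist force passes 120 N, or if a joint passes its speed limit or range.

## Robot

A 7-joint arm with a two-finger parallel gripper is mounted at the origin on a cart in front of the work surface, level with it; the furniture and walls round the work are solid. World frame = base frame: x ahead of the robot, y to its left, z up, the work surface at z = 0. Lengths are in m, angles in rad, forces in N, time in s.
With the tool pointing down it reaches from about 0.4 to 0.85 m from the base axis. Payload 10.4 kg.
Tool frame: the origin (TCP) lies midway between the tips of the shut fingers; the grasp point (between the pads) lies 19 mm behind it; z points along the fingers, y is the line along which they close (so a half turn about z gives the same grasp; the last joint's range is limited). The gripper opens to 87 mm and grips with 3 to 60 N. Pads are 19 mm wide; open, the fingers measure 117 mm over their backs; the gripper's body (75 mm by 190 mm) begins 51 mm behind the grasp point.
Start: joints at [1.301, 0.332, -0.065, 1.46, 0.022, 1.35, -0.088], TCP at [0.153, -0.606, 0.223] pointing down, gripper open.
Joint ranges: [-2.6, 2.6], [-0.5, 2.12], [-1.47, 1.34], [0.16, 2.42], [-1.27, 4.41], [0.06, 2.06], [-2.6, 2.6]. Speed limits (rad/s): [2.22, 2.22, 2.79, 2.79, 3.14, 3.14, 3.14].

## Interface

Orientations are given as a unit quaternion [x, y, z, w].
In Python, from bench import r gives the robot as it stands.
- The arm moves only by the tool apply_moves, never from a script. Its argument "steps" is a list of rows, each a list of 7 numbers: the turn, a rotation vector about the tool's x, y, z in rad, then the shift along the tool's x, y, z in mm, then the opening, from -1 (shut) to 1 (fully open). In form: [[ax, ay, az, x, y, z, claw], ...]. A call has 1 to 20 rows; each row is the pose to reach, as a shift and turn from the pose commanded when the call began, along the tool's axes at that moment; what a row does not reach only later rows make up. A row lasts 1/12 s, in which the tool goes at most 41.7 mm and 7.16 degrees, less where a joint would pass 70% of its speed; a pose out of reach is approached as far as the arm can. A call with a gripper value outside its range is refused whole. The fingers move at their own pace and stop on an object; "force" is the grip in N (left out, the last holds). Time passes only in rows, so rows that repeat a pose let the fingers close. It gives the time, the measured TCP pose, the force, the opening and the grip force at its end, in the units of the state.
- r.read_state(): the state, without advancing time (a new reading comes with each control period).
- r.camera(name): name is "scene" or "top" or "wrist"; returns a dict with "pixels" (480x640x3 uint8, red, green, blue), "z_map" (480x640 float32, m along the optical axis (not along the pixel's ray), 0 where there is no reading), "fovy" (degrees; the focal length in pixels is half the picture's height over the tangent of half this angle, whatever the lens; pixels are square), "cx", "cy" (the principal point, pixels), "position" and "orientation" of the camera in the world. Camera axes: x right, y down, z forward; pixel columns grow to the right and rows downward; lengths in m; the calibration is good to about 2 mm. The wrist camera is an equidistant fisheye: a pixel r from the principal point sees the ray r / f radians off the axis. A picture is of the moment at which its call begins.
- r.close_job(): hands the job in; it is judged then, once.
The state is a dict: "time": time; "joint_positions": joint angles; "joint_vel": joint speeds; "joint_torque": joint torques, N m; "ee_pos": TCP position; "eef_rot": TCP orientation; "ft_force": force on the tool from outside, world axes, zero at the start; "torque": the same for the moment, N m; "width": finger opening in m; "grip_force": force on a finger pad.
Only numpy, scipy, OpenCV 4.12 (cv2) and the standard library are available. Lean on these libraries where they do the work, as an engineer would, in place of code of your own. Each camera call takes 0.05 s, during which the arm holds its last target. There are 200 camera calls.

## Working session

There is one attempt and no reset: what is moved stays moved. The work goes in short steps, Python scripts to look and compute and a tool call to move; the robot and the scene stay as the last step left them, time stands still between calls to the robot, and variables do not carry over. Pictures are saved under pics/ and viewed, at most 10 in all, crops included, and the job is handed in when it is done.

Besides the shell and the picture viewer there is one more tool, called after ">>>" in YAML: its name, and indented under it one key for each argument. apply_moves: Moves the arm, as the interface text tells. Its arguments: {"type":"object","properties":{"steps":{"type":"array","items":{"type":"array","items":{"type":"number"}}},"force":{"type":"number"}},"required":["steps"]}

```bash
ls; mkdir -p pics; cat > h.py <<'E'
import numpy as np, cv2
from scipy.spatial.transform import Rotation as R
from bench import r
def save(c,n): cv2.imwrite('pics/'+n,c['pixels'][:,:,::-1])
def pts(c):
    h,w=c['z_map'].shape; f=h/2/np.tan(np.radians(c['fovy']/2))
    u,v=np.meshgrid(np.arange(w),np.arange(h)); z=c['z_map']
    P=np.stack([(u-c['cx'])/f*z,(v-c['cy'])/f*z,z],-1)
    return P@R.from_quat(c['orientation']).as_matrix().T+np.array(c['position'])
E
python3 - <<'E'
from h import *
s=r.read_state(); print(s)
for n in ['scene','top']:
    c=r.camera(n); save(c,n+'0.png'); np.savez(n+'0.npz',**c); print(n,c['position'],c['orientation'],c['fovy'],c['cx'],c['cy'])
E
```

```text
pics
{'time': 0.0, 'joint_positions': array([ 1.30138218,  0.33283748, -0.0646907 ,  1.46096241,  0.02160713,
        1.34988493, -0.08850045]), 'joint_vel': array([-3.17387733e-04,  7.41822330e-04,  7.87025539e-04,  1.64582141e-03,
        6.69173928e-04,  1.71462428e-03,  3.40583234e-05]), 'joint_torque': array([-7.16633622e-04, -6.23269987e+01,  2.41401064e-02, -3.89905536e+01,
       -6.14556950e-02,  3.97465797e-02,  1.00300788e-04]), 'ee_pos': array([ 0.15258808, -0.60568394,  0.22176532]), 'eef_rot': array([ 9.92393918e-01,  1.23100873e-01, -1.23487277e-04, -6.87234171e-04]), 'ft_force': array([ 0.86976774,  1.18458709, -1.23112505]), 'torque': array([ 0.00256728,  0.03195028, -0.02186502]), 'grip_force': 0.0, 'width': 0.0869100903543555}
scene [-0.27336702  0.79390238  0.67902298] [-0.32864203  0.79138127 -0.47598242  0.19786573] 43.16858902060233 318.7306058385506 243.0414736524238
top [0.35490213 0.04496136 1.40785104] [ 0.71411869 -0.69853335  0.02895397 -0.03531745] 43.742861163431066 328.06373600065183 238.6855953014314
```

View pics/scene0.png

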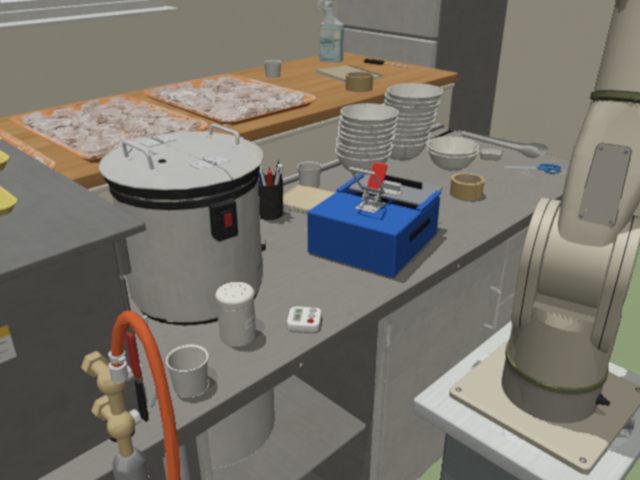

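View pics/top0.png

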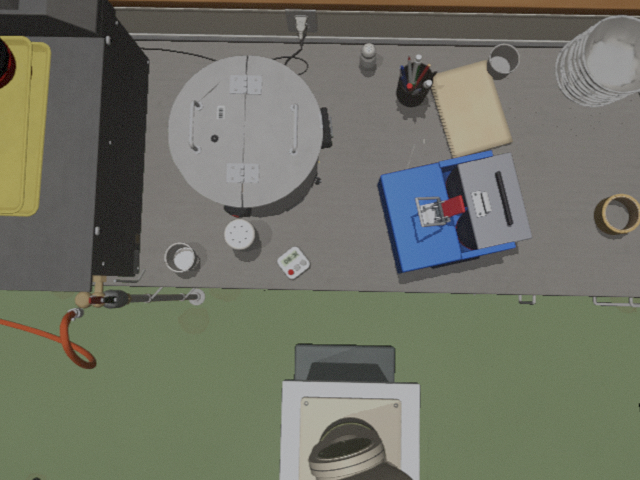

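The top view shows the carrier at about (450,212), with its +x towards image right. The lip is at (504,198), the keeper at (481,204), the red lever at (453,206) and the loop leaning back at (432,212). Next I'll get positions from depth.

```bash
cat >> h.py <<'E'
def load(n): return dict(np.load(n+'.npz'))
E
python3 - <<'E'
from h import *
c=load('top0'); P=pts(c); rgb=c['pixels'].astype(int); Rr,G,B=rgb[...,0],rgb[...,1],rgb[...,2]
hsv=cv2.cvtColor(c['pixels'],cv2.COLOR_RGB2HSV)
roi=np.zeros(Rr.shape,bool); roi[140:285,370:540]=1
print('table z',np.median(P[200:280,550:590,2]))
blue=roi&(hsv[...,0]>105)&(hsv[...,0]<125)&(hsv[...,1]>150)
deck=blue&(abs(P[...,2]-.11)<.012)
top=roi&(P[...,2]>.095)&(P[...,2]<.125)
for n,m in(('deck',deck),('top',top)):
    q=P[m][:,:2].astype(np.float32); print(n,m.sum(),cv2.minAreaRect(q),np.median(P[m][:,2]))
    print(cv2.boxPoints(cv2.minAreaRect(q)))
lip=roi&(hsv[...,2]<50)&(P[...,2]>.115); 
n,l,st,ce=cv2.connectedComponentsWithStats(lip.astype(np.uint8))
for i in range(1,n):
    if st[i,4]>15:
        q=P[l==i]; print('dark',ce[i],st[i,4],q.mean(0),cv2.minAreaRect(q[:,:2].astype(np.float32)))
red=roi&((hsv[...,0]<8)|(hsv[...,0]>172))&(hsv[...,1]>150)
q=P[red]; print('red',red.sum(),q.mean(0),q.min(0),q.max(0)); 
hi=roi&(P[...,2]>.122)
n,l,st,ce=cv2.connectedComponentsWithStats(hi.astype(np.uint8))
for i in range(1,n):
    if st[i,4]>8: q=P[l==i]; print('hi',ce[i],st[i,4],q.mean(0).round(4),q[:,2].max())
E
```

```text
table z 0.0004786644034363574
deck 1189 ((0.5393760800361633, -0.19938723742961884), (0.2180233746767044, 0.24868693947792053), 13.703560829162598) 0.11108620832407845
[[ 0.40401068 -0.104408  ]
 [ 0.46292427 -0.3460159 ]
 [ 0.6747415  -0.29436648]
 [ 0.6158279  -0.05275857]]
top 10925 ((0.5460110306739807, -0.22151276469230652), (0.22062881290912628, 0.2944607138633728), 13.573843002319336) 0.11074733625979571
[[ 0.40422317 -0.10428543]
 [ 0.4733326  -0.39052132]
 [ 0.68779886 -0.3387401 ]
 [ 0.6186894  -0.05250421]]
dark [502.62222222 199.73333333] 90 [ 0.56263737 -0.31464461  0.13576183] ((0.4470767080783844, -0.1620228886604309), (0.10440874844789505, 0.44096851348876953), 37.325130462646484)
red 333 [ 0.54047315 -0.20065304  0.17933972] [ 0.522747   -0.21932603  0.14992682] [ 0.56076727 -0.18158098  0.20432924]
hi [504.71590909 197.55681818] 264 [ 0.5682 -0.3203  0.1318] 1.407851044457316
hi [486.31147541 201.20491803] 122 [ 0.5585 -0.2791  0.1383] 1.407851044457316
hi [442.28020566 208.58997429] 778 [ 0.5341 -0.1774  0.1821] 1.407851044457316
```

```bash
cat >> h.py <<'E'
C=np.array([.5394,-.1994,0]); A=np.radians(-76.35)
M=np.array([[np.cos(A),-np.sin(A),0],[np.sin(A),np.cos(A),0],[0,0,1]])
def toC(p): return (p-C)@M
def toW(p): return np.asarray(p)@M.T+C
E
python3 - <<'E'
from h import *
for n in ['top0','scene0']:
    c=load(n); P=pts(c); P[c['z_map']==0]=9; Q=toC(P)*1000
    hsv=cv2.cvtColor(c['pixels'],cv2.COLOR_RGB2HSV)
    box=(abs(Q[...,0])<230)&(abs(Q[...,1])<110)&(Q[...,2]>60)&(Q[...,2]<260)
    rng=lambda q:[np.percentile(q,k,axis=0).round(0).tolist() for k in(3,50,97)]
    red=box&((hsv[...,0]<8)|(hsv[...,0]>172))&(hsv[...,1]>150); print(n,'red',red.sum(),rng(Q[red]))
    lip=box&(hsv[...,2]<60)&(Q[...,2]>116)&(Q[...,0]>60)&(abs(Q[...,1])<90); print('lip',lip.sum(),rng(Q[lip]))
    kp=box&(Q[...,2]>116)&(abs(Q[...,1])<30)&(hsv[...,1]<60)&(hsv[...,2]>90)&(Q[...,0]>20); print('keeper',kp.sum(),rng(Q[kp]))
    lp=box&(Q[...,2]>118)&(abs(Q[...,1])<40)&(hsv[...,1]<60)&(Q[...,0]<15); print('loop',lp.sum(),rng(Q[lp]))
    lid=box&(abs(Q[...,2]-110)<6)&(hsv[...,1]<60)&(Q[...,0]>20); print('lid',lid.sum(),rng(Q[lid]))
    # lever profile in x-z
    q=Q[red]; 
    d=np.polyfit(q[:,2],q[:,0],1); print('lever dx/dz',d, 'angle',np.pi/2+np.arctan(d[0]))
    u,v=np.where(box)[1],np.where(box)[0]
    im=cv2.resize(c['pixels'][max(v.min()-10,0):v.max()+10,u.min()-10:u.max()+10],None,fx=4,fy=4,interpolation=cv2.INTER_CUBIC)
    print(im.shape,u.min()-10,v.min()-10); cv2.imwrite(f'pics/crop_{n}.png',im[:600,:800,::-1])
E
```

```text
top0 red 333 [[-14.0, -15.0, 154.0], [2.0, 1.0, 180.0], [17.0, 17.0, 201.0]]
lip 176 [[121.0, -55.0, 117.0], [123.0, -3.0, 125.0], [128.0, 54.0, 131.0]]
keeper 171 [[67.0, -26.0, 117.0], [85.0, -1.0, 127.0], [145.0, 22.0, 133.0]]
loop 374 [[-78.0, -29.0, 128.0], [-30.0, -0.0, 157.0], [-16.0, 30.0, 216.0]]
lid 4305 [[50.0, -90.0, 106.0], [106.0, -0.0, 110.0], [165.0, 92.0, 115.0]]
lever dx/dz [   0.59869755 -105.89935436] angle 2.1102575937956805
(568, 692, 3) 369 140
scene0 red 270 [[-18.0, -18.0, 151.0], [-0.0, -3.0, 180.0], [14.0, 13.0, 198.0]]
lip 161 [[114.0, -58.0, 116.0], [119.0, -17.0, 122.0], [125.0, 30.0, 127.0]]
keeper 106 [[73.0, -22.0, 116.0], [79.0, -2.0, 124.0], [112.0, 20.0, 128.0]]
loop 367 [[-82.0, -31.0, 122.0], [-31.0, 2.0, 149.0], [-19.0, 27.0, 213.0]]
lid 949 [[43.0, -90.0, 105.0], [81.0, -38.0, 109.0], [155.0, 92.0, 114.0]]
lever dx/dz [ 0.00688656 -1.83132256] angle 1.5776827784167458
(444, 620, 3) 297 153
```

View pics/crop_scene0.png

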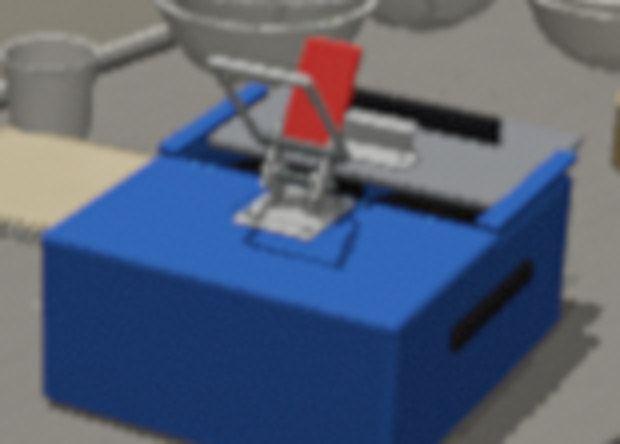

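The crop shows the lever upright and leaning to +x, with the loop leaning back and its bar at about x = -78, z = 213 in the carrier frame. That matches the linkage geometry: lever ≈ 2.1 and pivot x ≈ -26. The tool's axes already line up with the carrier (tool y ≈ carrier x). I'll add a helper that gives the shift to a target and the state in the carrier frame.

```bash
cat >> h.py <<'E'
def go(*targets):
    s=r.read_state(); T=R.from_quat(s['eef_rot']); p=np.array(s['ee_pos'])
    print('t',round(s['time'],2),'carrier',(toC(p)*1000).round(1),'F(carrier)',(np.array(s['ft_force'])@M).round(1),'j',np.round(s['joint_positions'],2))
    a=(M.T@T.as_matrix()).round(3); print('tool axes in carrier\n',a)
    for t in targets: print(t,'->',((toW(np.array(t)/1000)-p)@T.as_matrix()*1000).round(1))
E
python3 -c "
from h import *
go((185,0,222))"
```

```text
t 0.1 carrier [ 303.6 -471.7  221.8] F(carrier) [ 0.5 -1.3 -0.4] j [ 1.3   0.33 -0.06  1.46  0.02  1.35 -0.09]
tool axes in carrier
 [[-0.009  1.    -0.001]
 [ 1.     0.009 -0.   ]
 [-0.    -0.001 -1.   ]]
(185, 0, 222) -> [ 472.7 -114.5   -0. ]
```

>>> apply_moves:
  steps:
    - [0, 0, 0, 30, -7, 0, -1]
    - [0, 0, 0, 70, -17, 0, -1]
    - [0, 0, 0, 110, -27, 0, -1]
    - [0, 0, 0, 150, -36, 0, -1]
    - [0, 0, 0, 190, -46, 0, -1]
    - [0, 0, 0, 230, -56, 0, -1]
    - [0, 0, 0, 270, -65, 0, -1]
    - [0, 0, 0, 310, -75, 0, -1]
    - [0, 0, 0, 350, -85, 0, -1]
    - [0, 0, 0, 390, -94, 0, -1]
    - [0, 0, 0, 430, -104, 0, -1]
    - [0, 0, 0, 460, -111, 0, -1]
    - [0, 0, 0, 473, -114, 0, -1]
    - [0, 0, 0, 473, -114, 0, -1]
    - [0, 0, 0, 473, -114, 0, -1]
  force: 20

```text
time: 1.35
ee_pos: [0.5833, -0.3799, 0.2218]
eef_rot: [0.992, 0.123, -0.001, -0.0]
ft_force: [-0.8, -0.7, 0.4]
width: 0.0015
grip_force: 0.0
```

```bash
python3 -c "
from h import *
go((185,0,222))"
```

```text
t 1.35 carrier [1.858e+02 1.000e-01 2.218e+02] F(carrier) [ 0.5 -1.   0.4] j [ 0.69  0.51 -0.27  1.23  0.13  1.42 -0.89]
tool axes in carrier
 [[-0.009  1.    -0.001]
 [ 1.     0.009 -0.001]
 [-0.001 -0.001 -1.   ]]
(185, 0, 222) -> [-0.1 -0.8 -0.2]
```

>>> apply_moves:
  steps:
    - [0, 0, -0.12, 0, 0, 0, -1]
    - [0, 0, -0.24, 0, 0, 0, -1]
    - [0, 0, -0.36, 0, 0, 10, -1]
    - [0, 0, -0.48, 0, 0, 20, -1]
    - [0, 0, -0.6, 0, 0, 30, -1]
    - [0, 0, -0.72, 0, 0, 40, -1]
    - [0, 0, -0.84, 0, 0, 50, -1]
    - [0, 0, -0.96, 0, 0, 60, -1]
    - [0, 0, -1.08, 0, 0, 70, -1]
    - [0, 0, -1.2, 0, 0, 80, -1]
    - [0, 0, -1.32, 0, 0, 90, -1]
    - [0, 0, -1.44, 0, 0, 100, -1]
    - [0, 0, -1.56, 0, 0, 105, -1]
    - [0, 0, -1.57, 0, 0, 106, -1]
    - [0, 0, -1.57, 0, 0, 106, -1]
    - [0, 0, -1.57, 0, 0, 106, -1]

```text
time: 2.68
ee_pos: [0.5827, -0.3813, 0.1171]
eef_rot: [0.617, 0.787, -0.0, 0.0]
ft_force: [-0.1, -0.4, 0.2]
width: 0.0005
grip_force: 0.0
```

```bash
python3 - <<'E'
from h import *
go((140,0,116),(90,0,116))
c=r.camera('wrist'); save(c,'wrist1.png')
E
```

```text
t 2.68 carrier [187.   -0.8 117.1] F(carrier) [ 0.3 -0.2  0.2] j [ 0.87  0.61 -0.53  1.35  0.31  1.26  0.57]
tool axes in carrier
 [[-1.    -0.002  0.001]
 [-0.002  1.    -0.   ]
 [-0.001 -0.    -1.   ]]
(140, 0, 116) -> [47.   0.9  1.1]
(90, 0, 116) -> [97.  1.  1.]
```

View pics/wrist1.png

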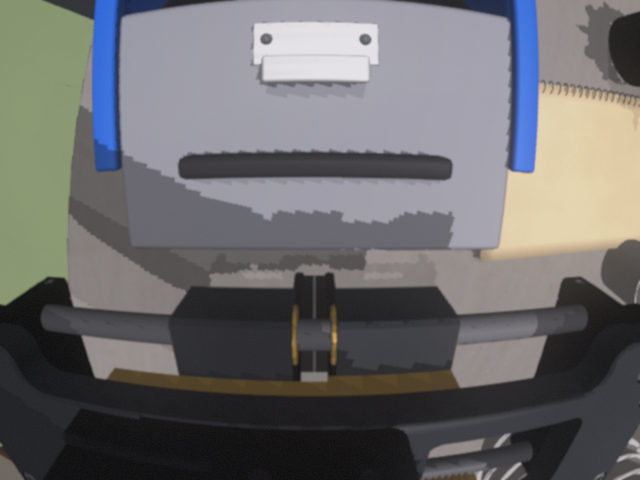

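The wrist view shows the shut fingertips at (315,280) facing the lip at (315,167), both centred on the lid. The keeper is at (315,55). I'll push along tool +x now.

>>> apply_moves:
  steps:
    - [0, 0, 0, 15, 1, 1, -1]
    - [0, 0, 0, 30, 1, 1, -1]
    - [0, 0, 0, 40, 1, 1, -1]
    - [0, 0, 0, 45, 1, 1, -1]
    - [0, 0, 0, 50, 1, 1, -1]
    - [0, 0, 0, 54, 1, 1, -1]
    - [0, 0, 0, 58, 1, 1, -1]
    - [0, 0, 0, 62, 1, 1, -1]
    - [0, 0, 0, 66, 1, 1, -1]
    - [0, 0, 0, 70, 1, 1, -1]
    - [0, 0, 0, 74, 1, 1, -1]
    - [0, 0, 0, 77, 1, 1, -1]
    - [0, 0, 0, 80, 1, 1, -1]
    - [0, 0, 0, 80, 1, 1, -1]

```text
time: 3.9
ee_pos: [0.5647, -0.3013, 0.1155]
eef_rot: [0.615, 0.789, -0.0, -0.0]
ft_force: [-0.7, -0.9, 0.4]
width: 0.0002
grip_force: 0.2
```

```bash
python3 - <<'E'
from h import *
go()
c=r.camera('top'); P=pts(c); Q=toC(P)*1000; hsv=cv2.cvtColor(c['pixels'],cv2.COLOR_RGB2HSV)
m=(abs(Q[...,2]-110)<6)&(hsv[...,1]<60)&(abs(abs(Q[...,1])-75)<15)&(Q[...,0]>0)&(Q[...,0]<200)
print(np.percentile(Q[m][:,0],[1,99]))
E
```

```text
t 3.9 carrier [105.    0.5 115.5] F(carrier) [ 0.7 -0.9  0.4] j [ 0.84  0.5  -0.57  1.52  0.28  1.2   0.48]
tool axes in carrier
 [[-1.    -0.008 -0.001]
 [-0.008  1.    -0.001]
 [ 0.001 -0.001 -1.   ]]
[ 11.90416777 129.48281116]
```

>>> apply_moves:
  steps:
    - [0, 0, 0, 2, 0, 0, -1]
    - [0, 0, 0, 4, 0, 0, -1]
    - [0, 0, 0, 6, 0, 0, -1]
    - [0, 0, 0, 8, 0, 0, -1]
    - [0, 0, 0, 8, 0, 0, -1]

```text
time: 4.37
ee_pos: [0.5628, -0.2943, 0.1153]
eef_rot: [0.615, 0.789, -0.0, -0.0]
ft_force: [1.9, -3.3, -1.6]
width: 0.0004
grip_force: 1.5
```

>>> apply_moves:
  steps:
    - [0, 0, 0, 1, 0, 0, -1]
    - [0, 0, 0, 2, 0, 0, -1]
    - [0, 0, 0, 3, 0, 0, -1]
    - [0, 0, 0, 3, 0, 0, -1]

```text
time: 4.7
ee_pos: [0.5627, -0.2941, 0.1154]
eef_rot: [0.616, 0.788, -0.001, 0.002]
ft_force: [7.5, -11.7, -7.1]
width: 0.0003
grip_force: 6.3
```

```bash
python3 -c "
from h import *
go()"
```

```text
t 4.7 carrier [ 97.6   0.3 115.4] F(carrier) [13.1  4.5 -7.1] j [ 0.84  0.49 -0.57  1.54  0.28  1.19  0.46]
tool axes in carrier
 [[-1.    -0.006  0.004]
 [-0.006  1.     0.001]
 [-0.004  0.001 -1.   ]]
```

The lid is hard against its stop (13 N, no further motion), so it's shut. Next I back off, rise and cross over to the latch side.

>>> apply_moves:
  steps:
    - [0, 0, 0, -10, 0, 0, -1]
    - [0, 0, 0, -15, 0, -30, -1]
    - [0, 0, 0, -15, 0, -70, -1]
    - [0, 0, 0, -10, 0, -110, -1]
    - [0, 0, 0, 0, 0, -145, -1]
    - [0, 0, 0, 35, 0, -150, -1]
    - [0, 0, 0, 75, 0, -150, -1]
    - [0, 0, 0, 115, 0, -150, -1]
    - [0, 0, 0, 155, 0, -150, -1]
    - [0, 0, 0, 190, 0, -150, -1]
    - [0, 0, 0, 215, 0, -150, -1]
    - [0, 0, 0, 232, 0, -150, -1]
    - [0, 0, 0, 232, 0, -150, -1]
    - [0, 0, 0, 232, 0, -150, -1]

```text
time: 5.87
ee_pos: [0.5058, -0.0662, 0.2657]
eef_rot: [0.615, 0.789, -0.0, 0.0]
ft_force: [0.2, -0.7, 0.1]
width: 0.0005
grip_force: 0.0
```

```bash
python3 - <<'E'
from h import *
go((-110,0,195))
for n in ['top','scene']:
    c=r.camera(n); np.savez(n+'1.npz',**c); save(c,n+'1.png'); P=pts(c); Q=toC(P)*1000; hsv=cv2.cvtColor(c['pixels'],cv2.COLOR_RGB2HSV)
    box=(abs(Q[...,0])<125)&(abs(Q[...,1])<45)
    red=box&((hsv[...,0]<8)|(hsv[...,0]>172))&(hsv[...,1]>150); q=Q[red]; print(n,red.sum(),np.percentile(q,[2,98],axis=0).round(1))
    e=q[q[:,2]>np.percentile(q[:,2],88)]; print('tip',e.mean(0).round(1))
    k=box&(Q[...,2]>121)&(Q[...,2]<132)&(abs(Q[...,1])<28)&(hsv[...,1]<60)&(hsv[...,2]>90)&(Q[...,0]>20); print('keeper',k.sum(),np.percentile(Q[k],[2,50,98],axis=0).round(1))
    l=box&(Q[...,2]>195)&(Q[...,2]<235)&(hsv[...,1]<70)&(abs(Q[...,1])<35); print('bar',l.sum(),np.percentile(Q[l],[2,50,98],axis=0).round(1) if l.any() else '')
E
```

```text
t 5.87 carrier [-137.4   -1.2  265.7] F(carrier) [0.8 0.1 0.1] j [ 0.73  0.11 -0.74  1.66  0.08  1.4   0.23]
tool axes in carrier
 [[-1.    -0.009  0.   ]
 [-0.009  1.    -0.   ]
 [-0.    -0.    -1.   ]]
(-110, 0, 195) -> [-27.4   1.   70.7]
top 1 [[ 15.1 -14.3 202.5]
 [ 15.1 -14.3 202.5]]
tip [nan nan nan]
keeper 123 [[ 36.5 -21.  122. ]
 [ 42.9   0.7 127.4]
 [ 87.8  22.7 131.2]]
bar 2 [[ 17.9 -14.2 198.9]
 [ 17.9 -10.2 199.1]
 [ 18.   -6.1 199.3]]
scene 267 [[-19.4 -18.2 151.6]
 [ 13.4  13.7 198.2]]
tip [  9.8  -2.3 196.8]
keeper 37 [[ 30.3 -23.  121.3]
 [ 36.3 -13.3 125.5]
 [ 45.   -0.9 128.1]]
bar 89 [[-8.410e+01 -3.160e+01  1.959e+02]
 [-7.890e+01 -1.000e-01  2.105e+02]
 [-6.490e+01  2.830e+01  2.146e+02]]<stdin>:7: RuntimeWarning: Mean of empty slice.
  ret = um.true_divide(
```

View pics/scene1.png

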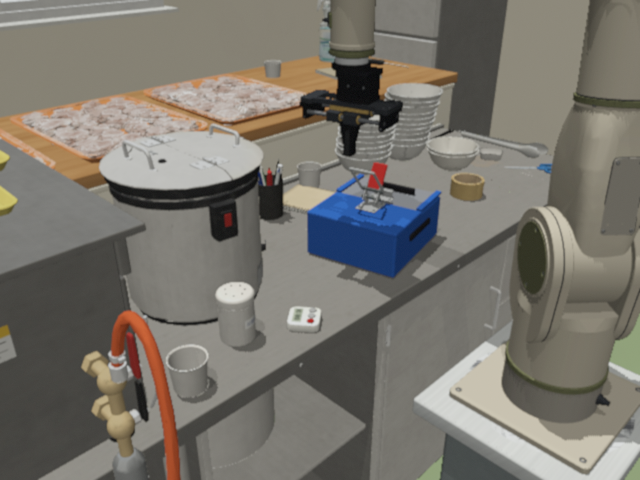

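The scene view shows the lid shut, with the gripper at about (350,150) behind the loop bar. The bar is at x ≈ -79, z ≈ 211, the lever tip at (378,170). Next I lower behind the bar and push it over past upright.

>>> apply_moves:
  steps:
    - [0, 0, 0, 0, 1, 25, -1]
    - [0, 0, 0, -5, 1, 50, -1]
    - [0, 0, 0, -20, 1, 64, -1]
    - [0, 0, 0, -35, 1, 66, -1]
    - [0, 0, 0, -42, 1, 66, -1]
    - [0, 0, 0, -48, 1, 66, -1]
    - [0, 0, 0, -54, 1, 66, -1]
    - [0, 0, 0, -60, 1, 66, -1]
    - [0, 0, 0, -66, 1, 66, -1]
    - [0, 0, 0, -72, 1, 66, -1]
    - [0, 0, 0, -78, 1, 66, -1]
    - [0, 0, 0, -84, 1, 66, -1]
    - [0, 0, 0, -90, 1, 66, -1]
    - [0, 0, 0, -95, 1, 66, -1]
    - [0, 0, 0, -100, 1, 66, -1]
    - [0, 0, 0, -104, 1, 66, -1]
    - [0, 0, 0, -108, 1, 66, -1]
    - [0, 0, 0, -112, 1, 66, -1]
    - [0, 0, 0, -116, 1, 66, -1]
    - [0, 0, 0, -118, 1, 66, -1]

```text
time: 7.63
ee_pos: [0.5356, -0.1813, 0.1995]
eef_rot: [0.615, 0.788, -0.0, 0.0]
ft_force: [-0.1, -0.1, 0.7]
width: 0.0006
grip_force: 0.0
```

```bash
python3 - <<'E'
from h import *
go()
c=r.camera('scene'); np.savez('scene2.npz',**c)
im=cv2.resize(c['pixels'][130:280,290:460],None,fx=4,fy=4,interpolation=cv2.INTER_CUBIC); cv2.imwrite('pics/s2.png',im[:,:,::-1])
E
```

```text
t 7.63 carrier [-18.5   0.6 199.5] F(carrier) [ 0.  -0.1  0.7] j [ 0.8   0.28 -0.66  1.63  0.18  1.29  0.36]
tool axes in carrier
 [[-1.    -0.007  0.   ]
 [-0.007  1.    -0.   ]
 [-0.    -0.    -1.   ]]
```

View pics/s2.png

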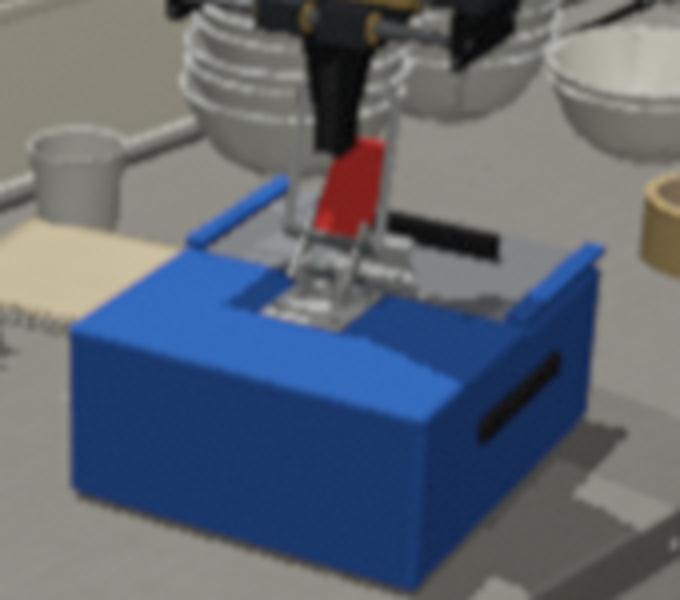

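The loop is near upright: its wires are vertical at crop columns 300 and 390, just ahead of the finger. I'll rise above the lever tip and push on.

>>> apply_moves:
  steps:
    - [0, 0, 0, 0, 0, -6, -1]
    - [0, 0, 0, 0, 0, -12, -1]
    - [0, 0, 0, -5, 0, -12, -1]
    - [0, 0, 0, -10, 0, -12, -1]
    - [0, 0, 0, -15, 0, -12, -1]
    - [0, 0, 0, -20, 0, -12, -1]
    - [0, 0, 0, -25, 0, -12, -1]
    - [0, 0, 0, -25, 0, -12, -1]
    - [0, 0, 0, -25, 0, -20, -1]
    - [0, 0, 0, -25, 0, -45, -1]
    - [0, 0, 0, -25, 0, -70, -1]
    - [0, 0, 0, -25, 0, -70, -1]

```text
time: 8.68
ee_pos: [0.5435, -0.2047, 0.2751]
eef_rot: [0.615, 0.789, 0.001, 0.003]
ft_force: [-0.2, -0.1, 0.6]
width: 0.0003
grip_force: 0.0
```

```bash
python3 - <<'E'
from h import *
go((70,0,270))
c=r.camera('scene'); np.savez('scene3.npz',**c)
Q=toC(pts(c))*1000; hsv=cv2.cvtColor(c['pixels'],cv2.COLOR_RGB2HSV)
box=(abs(Q[...,0])<125)&(abs(Q[...,1])<45)
red=box&((hsv[...,0]<8)|(hsv[...,0]>172))&(hsv[...,1]>150); q=Q[red]; e=q[q[:,2]>np.percentile(q[:,2],88)]; print('tip',e.mean(0).round(1),q.max(0))
im=cv2.resize(c['pixels'][130:280,290:460],None,fx=4,fy=4,interpolation=cv2.INTER_CUBIC); cv2.imwrite('pics/s3.png',im[:,:,::-1])
E
```

```text
t 8.68 carrier [  6.1   2.7 275.1] F(carrier) [ 0.  -0.3  0.6] j [ 0.82  0.27 -0.65  1.48  0.16  1.44  0.41]
tool axes in carrier
 [[-1.    -0.008  0.004]
 [-0.008  1.     0.006]
 [-0.004  0.006 -1.   ]]
(70, 0, 270) -> [-63.9  -3.3   5.3]
tip [ 28.1  -1.6 178.7] [ 74.79463091  16.5556468  181.96280613]
```

View pics/s3.png

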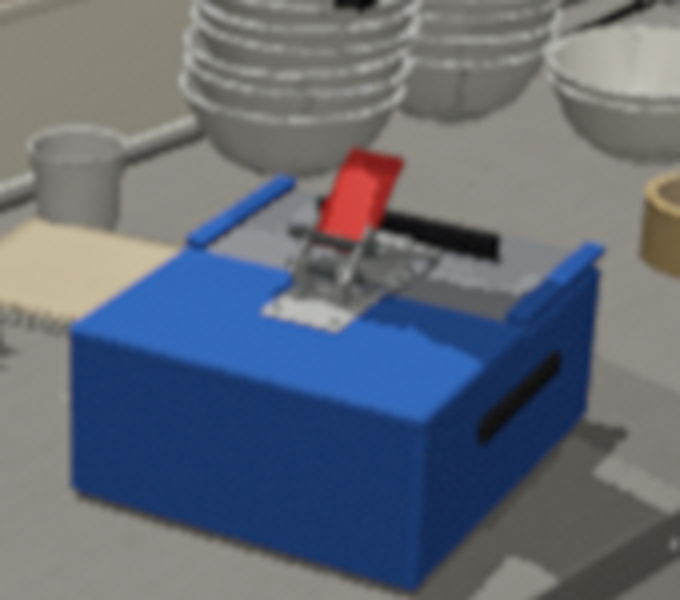

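The loop has swung over to the lid side, and the lever now leans further (≈2.4). I'll move to the lid side and check the bar with the wrist camera.

>>> apply_moves:
  steps:
    - [0, 0, 0, -20, -1, 0, -1]
    - [0, 0, 0, -50, -3, 0, -1]
    - [0, 0, 0, -80, -3, 10, -1]
    - [0, 0, 0, -105, -3, 25, -1]
    - [0, 0, 0, -120, -3, 35, -1]
    - [0, 0, 0, -120, -3, 35, -1]
    - [0, 0, 0, -120, -3, 35, -1]

```text
time: 9.32
ee_pos: [0.5674, -0.322, 0.2332]
eef_rot: [0.615, 0.788, 0.0, -0.001]
ft_force: [0.6, 0.6, 0.7]
width: 0.0006
grip_force: 0.0
```

```bash
python3 - <<'E'
from h import *
go((75,0,180))
c=r.camera('wrist'); save(c,'w2.png'); np.savez('w2.npz',**c)
c=r.camera('top'); np.savez('top3.npz',**c); Q=toC(pts(c))*1000; hsv=cv2.cvtColor(c['pixels'],cv2.COLOR_RGB2HSV)
E
```

```text
t 9.32 carrier [125.8  -1.7 233.2] F(carrier) [-0.4  0.7  0.7] j [ 0.86  0.45 -0.58  1.34  0.24  1.43  0.54]
tool axes in carrier
 [[-1.    -0.007 -0.002]
 [-0.007  1.    -0.001]
 [ 0.002 -0.001 -1.   ]]
(75, 0, 180) -> [50.6  2.2 53.3]
```

View pics/w2.png

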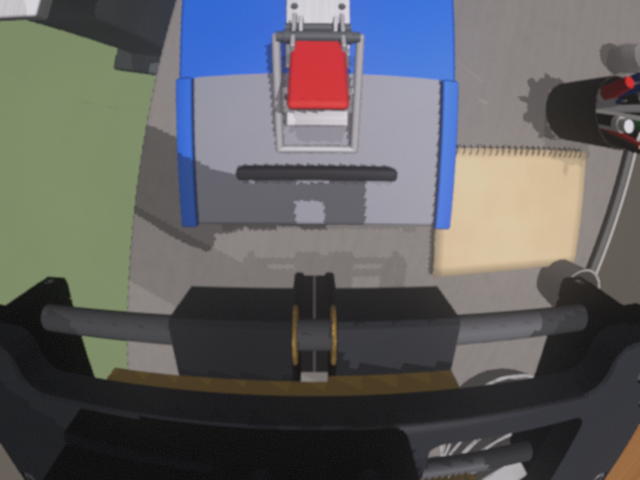

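The wrist view shows the bar at (316,149) lying on the lid. That is beyond the keeper (about row 120) and short of the lip (row 172), with the lever tip above at row 108. It has dropped as wanted, so I'll press the lever back from its +x side, between the wires.

>>> apply_moves:
  steps:
    - [0, 0, 0, 36, 2, 33, -1]
    - [0, 0, 0, 56, 2, 67, -1]
    - [0, 0, 0, 68, 2, 67, -1]
    - [0, 0, 0, 76, 2, 67, -1]
    - [0, 0, 0, 82, 2, 65, -1]
    - [0, 0, 0, 88, 2, 63, -1]
    - [0, 0, 0, 94, 2, 61, -1]
    - [0, 0, 0, 100, 2, 58, -1]
    - [0, 0, 0, 106, 2, 55, -1]
    - [0, 0, 0, 112, 2, 52, -1]
    - [0, 0, 0, 118, 2, 49, -1]
    - [0, 0, 0, 124, 3, 46, -1]
    - [0, 0, 0, 130, 3, 43, -1]
    - [0, 0, 0, 136, 3, 40, -1]
    - [0, 0, 0, 140, 3, 38, -1]
    - [0, 0, 0, 146, 3, 38, -1]

```text
time: 10.75
ee_pos: [0.5354, -0.1795, 0.197]
eef_rot: [0.615, 0.788, 0.0, 0.0]
ft_force: [0.1, 0.2, -0.8]
width: 0.0005
grip_force: 0.3
```

```bash
python3 - <<'E'
from h import *
go((-31,0,193),(-50,0,186),(-60,0,179),(-69,0,169),(-76,0,158),(-80,0,146),(-82,0,133))
c=r.camera('scene'); np.savez('scene4.npz',**c)
Q=toC(pts(c))*1000; hsv=cv2.cvtColor(c['pixels'],cv2.COLOR_RGB2HSV)
box=(abs(Q[...,0])<125)&(abs(Q[...,1])<45)
red=box&((hsv[...,0]<8)|(hsv[...,0]>172))&(hsv[...,1]>150); q=Q[red]; print(red.sum(),np.percentile(q,[2,50,98],axis=0).round(1))
im=cv2.resize(c['pixels'][130:280,290:460],None,fx=4,fy=4,interpolation=cv2.INTER_CUBIC); cv2.imwrite('pics/s4.png',im[:,:,::-1])
E
```

```text
t 10.75 carrier [-20.3   0.8 197. ] F(carrier) [-0.2  0.1 -0.8] j [ 0.8   0.28 -0.66  1.63  0.18  1.29  0.36]
tool axes in carrier
 [[-1.    -0.008  0.001]
 [-0.008  1.     0.   ]
 [-0.001  0.    -1.   ]]
(-31, 0, 193) -> [10.8 -0.7  4. ]
(-50, 0, 186) -> [29.8 -0.6 11. ]
(-60, 0, 179) -> [39.8 -0.5 18. ]
(-69, 0, 169) -> [48.8 -0.4 28. ]
(-76, 0, 158) -> [55.8 -0.4 39. ]
(-80, 0, 146) -> [59.8 -0.4 51. ]
(-82, 0, 133) -> [61.8 -0.3 64. ]
315 [[-43.5 -18.  151.7]
 [-36.9  -2.8 183.5]
 [-25.5  13.4 208.9]]
```

View pics/s4.png

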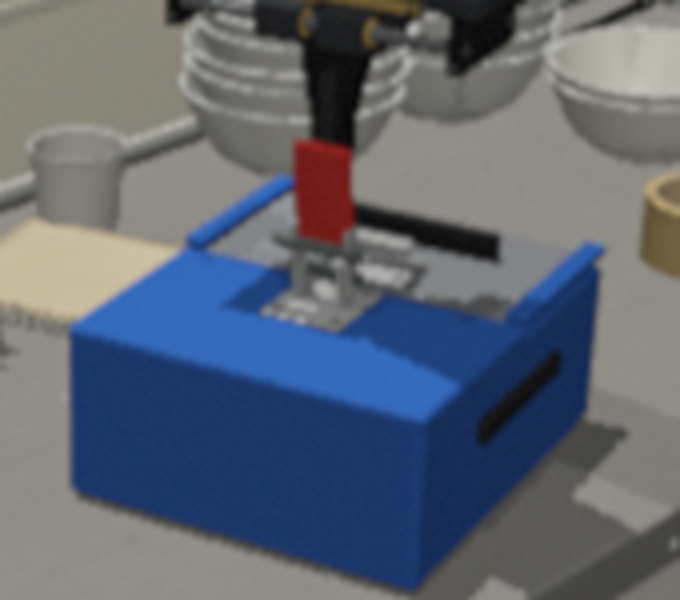

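The lever is just past upright with the loop low behind the keeper. Next I follow the arc down to about 0.7 rad and read the force.

>>> apply_moves:
  steps:
    - [0, 0, 0, 6, -1, 1, -1]
    - [0, 0, 0, 11, -1, 4, -1]
    - [0, 0, 0, 17, -1, 5, -1]
    - [0, 0, 0, 24, -1, 8, -1]
    - [0, 0, 0, 30, -1, 11, -1]
    - [0, 0, 0, 35, -1, 14, -1]
    - [0, 0, 0, 40, -1, 18, -1]
    - [0, 0, 0, 45, -1, 23, -1]

```text
time: 11.47
ee_pos: [0.5233, -0.1359, 0.1733]
eef_rot: [0.615, 0.789, -0.0, 0.0]
ft_force: [0.1, -1.8, 0.6]
width: 0.0005
grip_force: 0.6
```

```bash
python3 - <<'E'
from h import *
go((-69,0,169),(-76,0,157),(-80,0,145),(-82,0,132))
E
```

```text
t 11.47 carrier [-65.6  -0.7 173.3] F(carrier) [ 1.8 -0.3  0.6] j [ 0.77  0.25 -0.69  1.72  0.17  1.23  0.29]
tool axes in carrier
 [[-1.    -0.008  0.   ]
 [-0.008  1.     0.   ]
 [-0.     0.    -1.   ]]
(-69, 0, 169) -> [3.4 0.7 4.3]
(-76, 0, 157) -> [10.4  0.8 16.3]
(-80, 0, 145) -> [14.4  0.8 28.3]
(-82, 0, 132) -> [16.5  0.8 41.3]
```

The force of ~1.9 N matches the hooked latch torque, so I press on through dead centre to flat.

>>> apply_moves:
  steps:
    - [0, 0, 0, 4, 1, 5, -1]
    - [0, 0, 0, 7, 1, 10, -1]
    - [0, 0, 0, 10, 1, 16, -1]
    - [0, 0, 0, 13, 1, 22, -1]
    - [0, 0, 0, 14, 1, 28, -1]
    - [0, 0, 0, 15, 1, 33, -1]
    - [0, 0, 0, 16, 1, 38, -1]
    - [0, 0, 0, 16, 1, 41, -1]
    - [0, 0, 0, 16, 1, 41, -1]

```text
time: 12.22
ee_pos: [0.5204, -0.1203, 0.1336]
eef_rot: [0.615, 0.789, -0.0, -0.0]
ft_force: [-6.1, 1.5, 13.5]
width: 0.0004
grip_force: 6.4
```

```bash
python3 -c "
from h import *
go()"
```

```text
t 12.22 carrier [-81.3   0.2 133.6] F(carrier) [-2.9 -5.6 13.5] j [ 0.74  0.28 -0.69  1.78  0.19  1.15  0.24]
tool axes in carrier
 [[-1.    -0.008  0.   ]
 [-0.008  1.    -0.001]
 [-0.    -0.001 -1.   ]]
```

The lever is on its stop (13 N at z = 133.6, which is flat). I'll lift straight off and move clear for a check from the scene and top cameras.

>>> apply_moves:
  steps:
    - [0, 0, 0, 0, 0, -10, -1]
    - [0, 0, 0, 0, 0, -40, -1]
    - [0, 0, 0, 0, 0, -80, -1]
    - [0, 0, 0, 0, 0, -120, -1]
    - [0, 0, 0, 30, 0, -130, -1]
    - [0, 0, 0, 70, 0, -130, -1]
    - [0, 0, 0, 100, 0, -130, -1]
    - [0, 0, 0, 100, 0, -130, -1]
    - [0, 0, 0, 100, 0, -130, -1]

```text
time: 12.97
ee_pos: [0.4961, -0.0221, 0.2631]
eef_rot: [0.614, 0.789, -0.0, 0.001]
ft_force: [0.6, -0.4, 0.4]
width: 0.0005
grip_force: 0.0
```

```bash
python3 - <<'E'
from h import *
go()
out=[]
for n in ['scene','top']:
    c=r.camera(n); Q=toC(pts(c))*1000; hsv=cv2.cvtColor(c['pixels'],cv2.COLOR_RGB2HSV)
    box=(abs(Q[...,0])<135)&(abs(Q[...,1])<45)
    red=box&((hsv[...,0]<8)|(hsv[...,0]>172))&(hsv[...,1]>150); q=Q[red]; print(n,red.sum(),np.percentile(q,[2,50,98],axis=0).round(1) if len(q) else '')
    m=(abs(Q[...,2]-110)<6)&(hsv[...,1]<60)&(abs(abs(Q[...,1])-75)<15)&(Q[...,0]>60)&(Q[...,0]<200); print('lid end',np.percentile(Q[m][:,0],99) if m.any() else '')
    w=c['pixels'][150:270,300:450] if n=='scene' else c['pixels'][150:270,385:535]
    out.append(cv2.resize(w,None,fx=2.6,fy=4,interpolation=cv2.INTER_CUBIC) if 0 else cv2.resize(w,None,fx=2.65,fy=2.65,interpolation=cv2.INTER_CUBIC))
im=np.hstack(out); print(im.shape); cv2.imwrite('pics/f.png',im[:,:,::-1])
E
```

```text
t 12.97 carrier [-182.5   -0.3  263.1] F(carrier) [0.5 0.5 0.4] j [ 0.7   0.08 -0.78  1.7   0.06  1.39  0.16]
tool axes in carrier
 [[-1.    -0.011  0.001]
 [-0.011  1.     0.001]
 [-0.001  0.001 -1.   ]]
scene 195 [[-106.6  -17.9  127.9]
 [ -79.    -1.8  132.5]
 [ -29.8   14.5  135. ]]
lid end 121.41443225368546
top 0 
lid end 124.78698996039945
(318, 796, 3)
```

View pics/f.png

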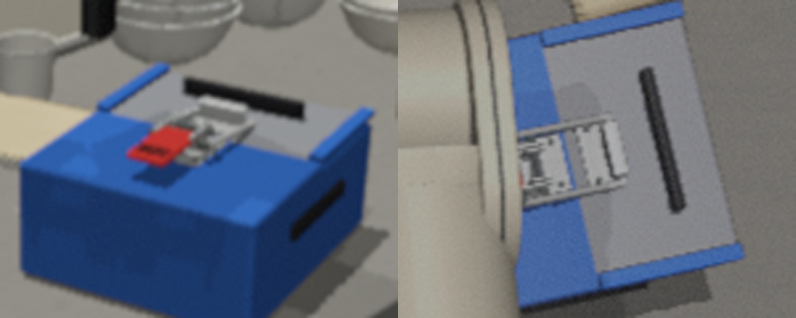

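The final view shows the red lever flat at (160,145), z ≈ 132 with the robot off it. In the top half the loop's bar lies at the keeper (about (615,150)), and the lid end is at x ≈ 125, shut. I'll hand it in.

```bash
python3 -c "
from bench import r
print(r.close_job())"
```

```text
the job is handed in; nothing more can be done
None
```

The carrier is closed and handed in: the lid is shut, the loop's bar is hooked behind the keeper, and the red lever stayed flat after release, at about 13 s of the 61 s allowed; the timer, cup and shaker were never approached.

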